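# Put the battery packs on charge

### The arm

A 6-joint arm with a two-finger parallel gripper is mounted at the origin on the work surface. World frame = base frame: x ahead of the robot, y to its left, z up, the work surface at z = 0. Lengths are in mm, angles in degrees, forces in N, time in s.
With the tool pointing down it reaches from about 350 to 850 mm from the base axis. Payload 8.1 kg.
Tool frame: the origin (TCP) lies midway between the tips of the shut fingers; the grasp point (between the pads) lies 19 mm behind it; z points along the fingers, y is the line along which they close (so a half turn about z gives the same grasp; the last joint's range is limited). The gripper opens to 85 mm and grips with 20 to 120 N. Pads are 22 mm wide; open, the fingers measure 114 mm over their backs; the gripper's body (76 mm by 85 mm) begins 54 mm behind the grasp point. The pads swing forward as they close: fully open they stand 13 mm farther back than shut.
Start: joints at [62.831, 7.471, 85.268, -0, 87.261, -4.893], TCP at [227.426, 555.232, 194.592] pointing down, gripper open.
Joint ranges: [-169.43, 169.43], [-51.17, 129.36], [1.28, 143.12], [-76.62, 256.62], [0, 156.53], [-152.29, 152.29]. Speed limits (degrees/s): [136.94, 136.94, 159.86, 180, 180, 180].

### API

Orientations are given as [roll, pitch, yaw] about the fixed x, y, z axes, in that order (R = Rz(yaw) Ry(pitch) Rx(roll)).
In Python, from bench import r gives the robot as it stands.
- The arm moves only by the tool apply_moves, never from a script. Its argument "steps" is a list of rows, each a list of 7 numbers: the opening, from -1 (shut) to 1 (fully open), then the shift along the tool's x, y, z in mm, then the turn, a rotation vector about the tool's x, y, z in units of 5 degrees (1.0 is 5 degrees). A call has exactly 8 rows; each row shifts and turns the commanded pose from where the row before left it, along the tool's axes as they then stand; what a row does not reach is not made up. A row lasts 1/10 s, in which the tool goes at most 50 mm and 8.59 degrees, less where a joint would pass 70% of its speed; a pose out of reach is approached as far as the arm can. A call is refused whole if a number of a shift passes 50 or a number of a turn 1, either way. A call with a gripper value outside its range is refused whole. The fingers move at their own pace and stop on an object; "squeeze" is the grip in N (left out, the last holds). Time passes only in rows, so rows that do not move let the fingers close, or fill a call up. It gives the time, the measured TCP pose, the force, the opening and the grip force at its end, in the units of the state.
- r.sense(): the state, without advancing time (a new reading comes with each control period).
- r.snapshot(name): name is "scene" or "top" or "wrist"; returns a dict with "color" (420x560x3 uint8, blue, green, red), "depth" (420x560 float32, mm along the optical axis (not along the pixel's ray), 0 where there is no reading), "mtx" (3x3 intrinsics, pixels), "dist" ([k1, k2, p1, p2, k3] as OpenCV has them; the pictures are not rectified), "T" (4x4, takes a point from camera to world coordinates); the wrist camera has in their place "hand_eye" (4x4, takes a point from camera to tool coordinates, whose origin is the TCP and whose axes are the flange's). Camera axes: x right, y down, z forward; pixel columns grow to the right and rows downward; lengths in mm; the calibration is good to about 2 mm. A picture is of the moment at which its call begins: read the wrist's pose just before it.
- r.hand_in(): hands the job in; it is judged then, once.
The state is a dict: "time": time; "joint_pos": joint angles; "qd": joint speeds; "joint_efforts": joint torques, N m; "tool_pos": TCP position; "tcp_rot": TCP orientation; "ft_force": force on the tool from outside, world axes, zero at the start; "wrist_torque": the same for the moment, N m; "finger_gap": finger opening in mm; "grip_force": force on a finger pad.
Only numpy, scipy, OpenCV 4.12 (cv2) and the standard library are available. Lean on these libraries where they do the work, as an engineer would, in place of code of your own. Each camera call takes 0.05 s, during which the arm holds its last target. There are 200 camera calls.

### The job

Put the four grey battery packs on charge: set each one down, upright and flat, in the white charging cradle whose pocket has its shape (bar, slab, block or round drum; either way round is fine). Set them down rather than drop them, and leave the power brick and the rover wheel where they lie.

Things in the scene. Friction and masses are not known exactly. Their poses are not given: they have to be found in the camera images.
- stick_pack: Loose rechargeable battery pack, mid-grey plastic with a pale paper band round the middle and two brass contacts on top; a long narrow bar, 120 long (its x) x 34 wide (its y) x 38 high, 0.25 to 0.45 kg. Origin: centre of its underside; z up. Sizes in mm.
- slab_pack: Loose rechargeable battery pack, mid-grey plastic with a pale paper band round the middle and two brass contacts on top; a broad slab, 92 long (its x) x 60 wide (its y) x 36 high, 0.3 to 0.52 kg. Origin: centre of its underside; z up. Sizes in mm.
- block_pack: Loose rechargeable battery pack, mid-grey plastic with a pale paper band round the middle and two brass contacts on top; a short block, 52 long (its x) x 40 wide (its y) x 46 high, 0.15 to 0.26 kg. Origin: centre of its underside; z up. Sizes in mm.
- drum_pack: Loose rechargeable battery pack, mid-grey plastic with a pale paper band round the middle and two brass contacts on top; an upright round drum, 54 in diameter x 44 high, 0.2 to 0.34 kg. Origin: centre of its underside; z up. Sizes in mm.
- stick_dock: Fixed charging cradle, white plastic: a shallow open pocket with a black floor that carries two brass contacts; the long narrow pocket, 136 (its x) x 50 (its y) inside, for the bar-shaped pack; the pocket floor is 4 mm above the bench, the rim 12 mm above the bench (8 mm above the floor), walls 4 mm thick. Origin: centre of its underside, at bench level; sizes in mm; z up.
- slab_dock: Fixed charging cradle, white plastic: a shallow open pocket with a black floor that carries two brass contacts; the broad pocket, 108 (its x) x 76 (its y) inside, for the slab-shaped pack; the pocket floor is 4 mm above the bench, the rim 12 mm above the bench (8 mm above the floor), walls 4 mm thick. Origin: centre of its underside, at bench level; sizes in mm; z up.
- block_dock: Fixed charging cradle, white plastic: a shallow open pocket with a black floor that carries two brass contacts; the small rectangular pocket, 68 (its x) x 56 (its y) inside, for the block-shaped pack; the pocket floor is 4 mm above the bench, the rim 12 mm above the bench (8 mm above the floor), walls 4 mm thick. Origin: centre of its underside, at bench level; sizes in mm; z up.
- drum_dock: Fixed charging cradle, white plastic: a shallow open pocket with a black floor that carries two brass contacts; the round pocket, 70 in diameter inside, for the drum-shaped pack; the pocket floor is 4 mm above the bench, the rim 12 mm above the bench (8 mm above the floor), walls 4 mm thick. Origin: centre of its underside, at bench level; sizes in mm; z up.
- power_brick: Bystander, not a battery: loose black power adapter with rounded edges and no brass contacts, 105 (its x) x 48 (its y) x 30 high. Origin: centre of its underside; z up. Sizes in mm.
- wheel: Bystander: loose rover wheel lying flat, black tyre and yellow hub, 65 in diameter x 26 high. Origin: centre of its underside; z up. Sizes in mm.
Not all that is in view belongs to the job. What is shaped like the drum_pack but brown, orange or pink is not meant.

How it is judged:
By the outcome, as a careful person would: the job done as asked, in the order asked, and still so for the second after the job is handed in, with the robot touching nothing.
It also fails if it takes over 104 s, if anything falls off the work surface, if the arm or the gripper's body presses on something with over 40 N, if the wrist force passes 120 N, or if a joint passes its speed limit or range.

## Working session

There is one attempt and no reset: what is moved stays moved. The work goes in short steps, Python scripts to look and compute and a tool call to move; the robot and the scene stay as the last step left them, time stands still between calls to the robot, and variables do not carry over. Pictures are saved under pics/ and viewed, at most 14 in all, crops included, and the job is handed in when it is done.

Besides the shell and the picture viewer there is one more tool, called after "Request:" as name([rows], argument=value, ...), one row to a line, values as JSON. apply_moves: Moves the arm, as the interface text tells. Its arguments: {"type":"object","properties":{"steps":{"type":"array"},"squeeze":{"type":"number"}},"required":["steps"]}

```bash
ls; mkdir -p pics; python3 - <<'E'
from bench import r
import cv2,pickle
s=r.sense();print(s)
d={}
for n in("top","scene"):
    p=r.snapshot(n);d[n]=p;cv2.imwrite(f"pics/{n}0.png",p["color"]);print(n,p["T"].round(3).tolist(),p["mtx"].tolist(),p["dist"])
pickle.dump(d,open("snap0.pkl","wb"))
E
```

```text
pics
{'time': 0.0, 'joint_pos': array([ 6.28310988e+01,  7.51510351e+00,  8.53289245e+01, -1.19264581e-04,
        8.72610752e+01, -4.89320285e+00]), 'qd': array([-0.03972404, -0.04946255, -0.00719454, -0.04584292,  0.07339431,
        0.07993757]), 'joint_efforts': array([ 2.65337134e-03, -5.69370353e+01, -5.00577056e+01,  3.15279613e-05,
        1.43038880e-02, -2.56207284e-05]), 'tool_pos': array([227.14006997, 554.68508153, 193.54793541]), 'tcp_rot': array([-1.79895270e+02, -8.84647947e-03,  1.57724299e+02]), 'ft_force': array([ 0.44446855,  0.68289017, -0.48943326]), 'wrist_torque': array([ 0.00013243, -0.00581214,  0.02474703]), 'grip_force': 0.0, 'finger_gap': 85.5109675707946}
top [[0.016, -0.987, 0.159, 321.417], [-1.0, -0.02, -0.022, 13.83], [0.025, -0.159, -0.987, 1119.741], [0.0, 0.0, 0.0, 1.0]] [[455.3428259948986, 0.0, 282.23706525407744], [0.0, 455.3428259948986, 201.60645674788663], [0.0, 0.0, 1.0]] [0.03094286 0.         0.         0.         0.        ]
scene [[-0.286, 0.809, -0.513, 1122.175], [0.958, 0.249, -0.141, 179.783], [0.014, -0.532, -0.847, 1083.022], [0.0, 0.0, 0.0, 1.0]] [[518.431524960477, 0.0, 264.46158817872663], [0.0, 518.431524960477, 211.29513150685412], [0.0, 0.0, 1.0]] [-0.14686856  0.          0.          0.          0.        ]
```

View pics/top0.png

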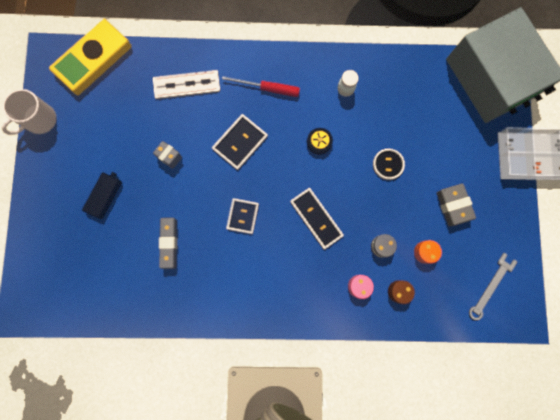

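View pics/scene0.png

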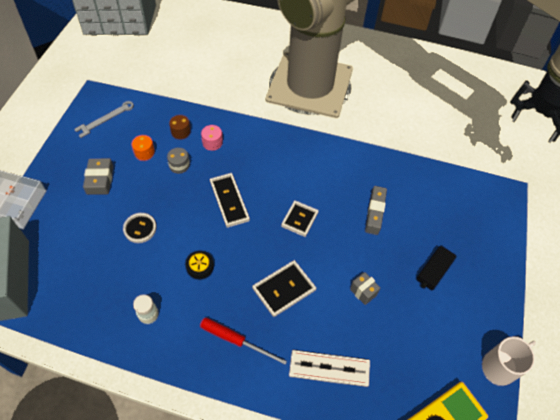

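The scene shows four grey packs in the top view: bar (168,243), slab (457,204), block (167,154) and grey drum (384,246). The cradles are bar (317,218), slab (240,141), block (242,216) and drum (389,164).

Drum-shaped candidates are grey (384,246), orange (429,252), pink (361,287) and brown (401,292). The grey one with the paper band fits the description. I'll confirm it in a crop while measuring.

```bash
cat >lib.py <<'E'
import numpy as np,cv2
def cloud(p,T=None):
    T=p["T"] if T is None else T
    h,w=p["depth"].shape
    uv=np.stack(np.meshgrid(np.arange(w),np.arange(h)),-1).reshape(-1,1,2).astype(np.float32)
    n=cv2.undistortPoints(uv,p["mtx"],p["dist"])[:,0]
    z=p["depth"].reshape(-1)
    P=np.c_[n*z[:,None],z,np.ones(len(z))]@np.asarray(T).T
    P[z<=0]=np.nan
    return P[:,:3].reshape(h,w,3)
def fit(X):
    (c,s,a)=cv2.minAreaRect(X.astype(np.float32))
    if s[0]<s[1]: s=s[::-1];a+=90
    a=(a+90)%180-90
    return np.round([*c,*s,a],1)
E
python3 - <<'E'
import pickle,cv2,numpy as np
from lib import *
d=pickle.load(open("snap0.pkl","rb"))
pk={"stick":((168,243),(376,209),38),"slab":((457,204),(98,175),36),"block":((167,154),(366,288),46),"drum":((384,246),(178,159),44),"brick":((102,195),(436,267),30),"wheel":((320,140),(199,264),26)}
dk={"stick":((317,218),(229,200)),"slab":((240,141),(285,288)),"block":((242,216),(300,218)),"drum":((389,164),(139,227))}
for i,n in enumerate(("top","scene")):
    p=d[n];P=cloud(p);c=p["color"].astype(int)
    print(n,"table z",np.nanmedian(P[300:320,60:260,2]) if n=="top" else np.nanmedian(P[330:350,420:440,2]))
    for k,v in pk.items():
        u,w=v[i];sl=np.s_[w-38:w+38,u-32:u+32]
        Q=P[sl];m=(abs(Q[...,2]-v[2])<7).astype(np.uint8)
        _,L,st,ce=cv2.connectedComponentsWithStats(m)
        l=L[30:46,24:40];l=np.bincount(l[l>0]).argmax() if (l>0).any() else 0
        X=Q[L==l];print(k,len(X),"z",np.median(X[:,2]).round(1),fit(X[:,:2]),X[:,:2].mean(0).round(1))
    for k,v in dk.items():
        u,w=v[i];sl=np.s_[max(0,w-38):w+38,u-38:u+38]
        Q=P[sl];m=((c[sl].min(-1)>130)&(abs(Q[...,2]-9)<12)).astype(np.uint8)
        _,L,st,ce=cv2.connectedComponentsWithStats(m)
        l=1+st[1:,4].argmax();X=Q[L==l]
        print("dock",k,len(X),"z",np.median(X[:,2]).round(1),fit(X[:,:2]))
t=d["top"]["color"];cv2.imwrite("pics/crop1.png",cv2.resize(t[190:310,330:490],None,fx=5,fy=5,interpolation=cv2.INTER_CUBIC))
E
```

```text
top table z 0.665598913074291
stick 771 z 38.3 [393.9 260.5 119.6  37.6   2.9] [393.3 260. ]
slab 972 z 36.2 [ 500.  -437.    92.2   64.5   18. ] [ 498.9 -435.4]
block 365 z 45.9 [608.3 273.1  54.9  40.8  56.6] [607.5 272.4]
drum 407 z 44.0 [ 396.  -255.9   52.5   52.   -63.6] [ 395.7 -255.1]
brick 873 z 29.9 [505.6 425.4 104.3  48.3 -23. ] [504.8 424.8]
wheel 516 z 26.4 [ 655.5 -101.7   63.3   62.7  -43. ] [ 655.1 -101.5]
dock stick 417 z 10.6 [463.4 -96.6 148.1  62.3  35.9]
dock slab 404 z 10.9 [655.5  99.2 120.9  90.3 -39.2]
dock block 277 z 10.8 [465.3  87.3  79.9  67.6 -10. ]
dock drum 203 z 11.3 [ 605.  -279.1   82.6   78.9  -40.3]
scene table z 0.9559724308358
stick 600 z 37.7 [394.5 261.8 121.5  35.6   1.6] [397.3 261.6]
slab 684 z 35.3 [ 501.2 -435.6   93.1   61.8   17.5] [ 503.1 -433.8]
block 427 z 46.1 [608.4 274.6  54.2  43.7  54.8] [610.6 274.5]
drum 281 z 43.6 [ 396.  -253.8   53.4   49.4   22.1] [ 397.7 -253.2]
brick 819 z 30.0 [506.7 427.5 106.5  48.5 -24.1] [507.7 426.8]
wheel 570 z 25.3 [ 657.9 -100.    63.4   62.1   19.7] [658.5 -99.1]
dock stick 362 z 10.2 [457.6 -95.9 158.2  61.9  36.2]
dock slab 451 z 10.7 [648.8 100.  121.9  91.1 -38.6]
dock block 287 z 10.3 [459.5  87.   88.2  68.8  -9.6]
dock drum 238 z 8.8 [ 600.7 -277.6   86.6   80.7   25. ]
```

View pics/crop1.png

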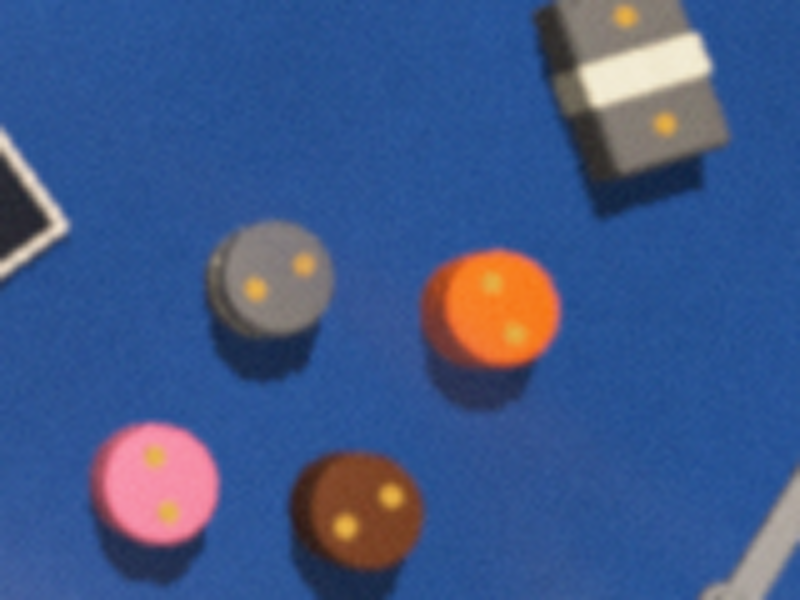

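The crop shows the grey pack at crop (270,280), clearly different from the orange, pink and brown ones. Now the planning helper, then I'll move.

```bash
cat >plan.py <<'E'
import sys,numpy as np
from bench import r
s=r.sense();p=s["tool_pos"];yaw=s["tcp_rot"][2]
x,y,z,w=map(float,sys.argv[1:5]);n=int(sys.argv[5]) if len(sys.argv)>5 else 8
dy=(w-yaw+180)%360-180
A=np.zeros((3,3))
for k in range(n):
    a=np.radians(yaw+dy*k/n);A+=np.c_[[np.cos(a),np.sin(a),0],[np.sin(a),-np.cos(a),0],[0,0,-1]]
print("t",s["time"].round(2),"pose",p.round(1),s["tcp_rot"].round(2),"gap",s["finger_gap"].round(1),"F",s["ft_force"].round(1))
print(n,"rows of shift",np.linalg.solve(A,np.array([x,y,z])-p).round(2),"turn z",round(-dy/n/5,3), "dyaw",round(dy,1))
E
python3 plan.py 608.4 273.8 110 145.7 16
```

```text
Traceback (most recent call last):
  File "plan.py", line 9, in <module>
    print("t",s["time"].round(2),"pose",p.round(1),s["tcp_rot"].round(2),"gap",s["finger_gap"].round(1),"F",s["ft_force"].round(1))
              ^^^^^^^^^^^^^^^
AttributeError: 'float' object has no attribute 'round'
```

```bash
sed -i 's/s\["time"\].round(2)/round(s["time"],2)/; s/s\["finger_gap"\].round(1)/round(float(s["finger_gap"]),1)/' plan.py
python3 plan.py 608.4 273.8 110 145.7 16
```

```text
t 0.1 pose [227.2 554.7 193.7] [-1.7991e+02 -1.0000e-02  1.5772e+02] gap 84.9 F [ 0.4  0.4 -0.1]
16 rows of shift [-29.33  -4.37   5.23] turn z 0.15 dyaw -12.0
```

Request:
apply_moves([
  [1, -29.3, -4.4, 5.2, 0, 0, 0.15],
  [1, -29.3, -4.4, 5.2, 0, 0, 0.15],
  [1, -29.3, -4.4, 5.2, 0, 0, 0.15],
  [1, -29.3, -4.4, 5.2, 0, 0, 0.15],
  [1, -29.3, -4.4, 5.2, 0, 0, 0.15],
  [1, -29.3, -4.4, 5.2, 0, 0, 0.15],
  [1, -29.3, -4.4, 5.2, 0, 0, 0.15],
  [1, -29.3, -4.4, 5.2, 0, 0, 0.15],
], squeeze=60)

```text
time: 0.9
tool_pos: [425.8, 423.6, 152.2]
tcp_rot: [-180.0, -0.0, 151.7]
ft_force: [0.1, -0.5, 0.3]
finger_gap: 85.4
grip_force: 0.0
```

Request:
apply_moves([
  [1, -29.3, -4.4, 5.2, 0, 0, 0.15],
  [1, -29.3, -4.4, 5.2, 0, 0, 0.15],
  [1, -29.3, -4.4, 5.2, 0, 0, 0.15],
  [1, -29.3, -4.4, 5.2, 0, 0, 0.15],
  [1, -29.3, -4.4, 5.2, 0, 0, 0.15],
  [1, -29.3, -4.4, 5.2, 0, 0, 0.15],
  [1, -29.3, -4.4, 5.2, 0, 0, 0.15],
  [1, -29.3, -4.4, 5.2, 0, 0, 0.15],
])

```text
time: 1.7
tool_pos: [608.5, 273.1, 110.5]
tcp_rot: [-180.0, -0.0, 145.7]
ft_force: [0.2, 0.6, -0.3]
finger_gap: 85.3
grip_force: 0.0
```

```bash
python3 plan.py 608.4 273.8 10 145.7 8; python3 - <<'E'
from bench import r
import cv2
p=r.snapshot("wrist");cv2.imwrite("pics/w1.png",p["color"]);print(p["hand_eye"].round(3).tolist())
E
```

```text
t 1.7 pose [608.5 273.1 110.5] [-1.7995e+02 -4.0000e-02  1.4569e+02] gap 85.3 F [ 0.2  0.6 -0.3]
8 rows of shift [ 0.06  0.06 12.56] turn z -0.0 dyaw 0.0
[[0.0, -0.966, -0.26, 66.231], [1.0, 0.0, 0.0, 0.171], [-0.0, -0.26, 0.966, -179.681], [0.0, 0.0, 0.0, 1.0]]
```

View pics/w1.png

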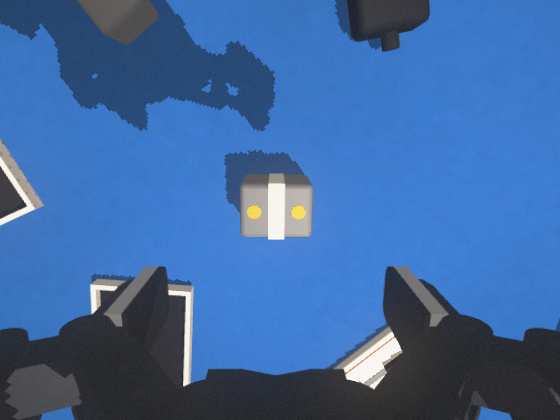

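The wrist view shows the block at (277,206), square to the fingers and centred between them. I'll descend, close and lift.

Request:
apply_moves([
  [1, 0, 0, 16, 0, 0, 0],
  [1, 0, 0, 16, 0, 0, 0],
  [1, 0, 0, 16, 0, 0, 0],
  [1, 0, 0, 16, 0, 0, 0],
  [1, 0, 0, 16, 0, 0, 0],
  [1, 0, 0, 12, 0, 0, 0],
  [1, 0, 0, 8.5, 0, 0, 0],
  [1, 0, 0, 0, 0, 0, 0],
])

```text
time: 2.55
tool_pos: [606.9, 273.9, 9.0]
tcp_rot: [-179.9, -0.1, 145.7]
ft_force: [-0.1, 0.6, 0.8]
finger_gap: 85.7
grip_force: 0.0
```

Request:
apply_moves([
  [-1, 0, 0, 0, 0, 0, 0],
  [-1, 0, 0, 0, 0, 0, 0],
  [-1, 0, 0, 0, 0, 0, 0],
  [-1, 0, 0, 0, 0, 0, 0],
  [-1, 0, 0, 0, 0, 0, 0],
  [-1, 0, 0, 0, 0, 0, 0],
  [-1, 0, 0, 0, 0, 0, 0],
  [-1, 0, 0, 0, 0, 0, 0],
])

```text
time: 3.35
tool_pos: [608.1, 274.1, 10.9]
tcp_rot: [-180.0, -0.0, 145.7]
ft_force: [0.3, 0.8, -0.0]
finger_gap: 0.1
grip_force: 0.0
```

```bash
python3 plan.py 608.4 273.8 110 145.7 8; python3 plan.py 465 87.2 100 80 16
```

```text
t 3.35 pose [608.1 274.1  10.9] [-180.     -0.    145.72] gap 0.1 F [ 0.3  0.8 -0. ]
8 rows of shift [-6.000e-02 -1.000e-02 -1.239e+01] turn z 0.001 dyaw -0.0
t 3.35 pose [608.1 274.1  10.9] [-180.     -0.    145.72] gap 0.1 F [ 0.3  0.8 -0. ]
16 rows of shift [ -7.22 -13.77  -5.57] turn z 0.822 dyaw -65.7
```

The fingers shut on nothing, so I'll look before doing anything else.

```bash
python3 - <<'E'
from bench import r
import cv2,numpy as np
from lib import *
p=r.snapshot("wrist")
t=r.snapshot("scene")
cv2.imwrite("pics/ws.png",np.hstack([cv2.resize(p["color"],(400,300)),cv2.resize(t["color"][210:360,270:470],(400,300))]))
E
```

```text
(no output)
```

View pics/ws.png

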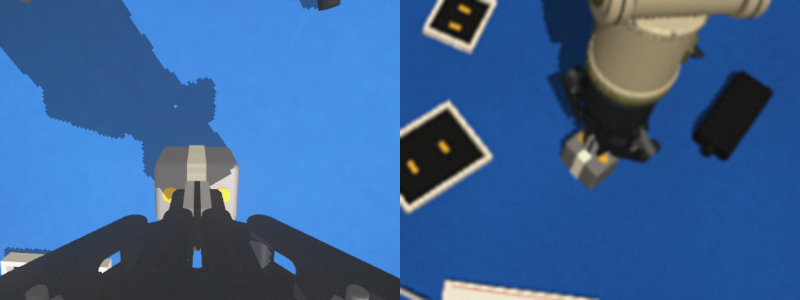

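The wrist half shows the pack at about (197,180), apparently just ahead of the shut fingers. I'll measure where it lies in tool coordinates.

```bash
python3 - <<'E'
from bench import r
import cv2,numpy as np
from lib import *
s=r.sense();p=r.snapshot("wrist");t=r.snapshot("scene")
a=np.radians(s["tcp_rot"][2]);R=np.array([[np.cos(a),np.sin(a),0],[np.sin(a),-np.cos(a),0],[0,0,-1]])
C=cloud(p,p["hand_eye"])
Q=C@R.T+s["tool_pos"]
m=abs(Q[...,2]-46)<5
for c,n in((Q,"wrist"),):
    X=c[m];print(n,len(X),fit(X[:,:2]),X.mean(0).round(1)); X=C[m];print("tool",X.min(0).round(1),X.max(0).round(1))
for z in(0,10,20,30,40,50,60):
    mm=(abs(C[...,2]+z)<5)&(abs(C[...,1])<35)&(abs(C[...,0])<40)
    X=C[mm]
    if len(X):print("toolz",-z,len(X),np.percentile(X[:,0],[1,50,99]).round(1),np.percentile(X[:,1],[1,50,99]).round(1))
P=cloud(t);S=P[210:360,270:470];mm=(abs(S[...,2]-46)<5)&(np.hypot(S[...,0]-608,S[...,1]-274)<70)
print("scene",fit(S[mm][:,:2]),S[mm].mean(0).round(1))
E
```

```text
wrist 5749 [606.7 274.8  52.6  38.8  56.6] [600.6 278.5  46. ]
tool [-18.2 -26.4 -37.9] [ 20.9  25.9 -30.2]
toolz 0 444 [19.2 20.2 20.7] [-24.2  -0.1  23.7]
toolz -10 525 [19.2 20.2 20.8] [-24.4  -0.1  23.8]
toolz -20 617 [19.1 20.2 20.7] [-24.4  -0.1  23.9]
toolz -30 2449 [-15.8  16.8  20.7] [-26.   -0.9  25.3]
toolz -40 3808 [-13.8  10.   20.1] [-23.8  -1.3  23.2]
toolz -50 682 [ 6.9 10.9 11.9] [-13.1   0.4  13.4]
toolz -60 855 [ 6.7  8.3 12. ] [-13.1   0.3  13.5]
scene [613.2 272.1  55.   35.6  62.3] [617.3 271.7  45.8]
```

```bash
python3 - <<'E'
from bench import r
import cv2,numpy as np
from lib import *
s=r.sense();p=r.snapshot("wrist");C=cloud(p,p["hand_eye"]);c=p["color"]
for v in range(200,420,12):
    u=255; print(v,[ (C[v,uu].round(0).tolist(),c[v,uu].tolist()) for uu in(262,290)])
t=r.snapshot("scene");k=t["color"][240:340,300:440];cv2.imwrite("pics/both.png",np.hstack([cv2.resize(c[180:420,120:440],(480,360)),cv2.resize(k,(320,360),interpolation=cv2.INTER_CUBIC)]))
E
```

```text
200 [([22.0, -7.0, 11.0], [140, 89, 49]), ([22.0, 8.0, 10.0], [141, 91, 55])]
212 [([20.0, -7.0, -8.0], [101, 101, 103]), ([20.0, 7.0, -7.0], [103, 102, 106])]
224 [([20.0, -6.0, -29.0], [138, 152, 158]), ([20.0, 7.0, -28.0], [102, 100, 104])]
236 [([17.0, -6.0, -36.0], [164, 182, 188]), ([17.0, 6.0, -36.0], [111, 113, 116])]
248 [([12.0, -6.0, -37.0], [167, 186, 191]), ([12.0, 6.0, -36.0], [114, 114, 116])]
260 [([12.0, -5.0, -49.0], [135, 139, 141]), ([11.0, 6.0, -49.0], [135, 137, 141])]
272 [([11.0, -5.0, -59.0], [135, 136, 141]), ([11.0, 5.0, -60.0], [135, 139, 142])]
284 [([11.0, -4.0, -69.0], [135, 138, 140]), ([11.0, 5.0, -69.0], [134, 137, 139])]
296 [([13.0, -4.0, -80.0], [57, 56, 55]), ([13.0, 5.0, -80.0], [61, 57, 58])]
308 [([12.0, -4.0, -86.0], [61, 58, 55]), ([13.0, 4.0, -87.0], [62, 58, 57])]
320 [([13.0, -3.0, -94.0], [57, 51, 51]), ([13.0, 4.0, -93.0], [55, 51, 53])]
332 [([12.0, -3.0, -99.0], [54, 46, 49]), ([14.0, 4.0, -100.0], [58, 53, 52])]
344 [([9.0, -3.0, -98.0], [57, 49, 50]), ([10.0, 4.0, -100.0], [56, 53, 49])]
356 [([-4.0, -4.0, -86.0], [56, 50, 46]), ([7.0, 4.0, -101.0], [56, 51, 49])]
368 [([-7.0, -4.0, -88.0], [52, 50, 47]), ([3.0, 4.0, -100.0], [53, 50, 48])]
380 [([11.0, -3.0, -114.0], [54, 51, 49]), ([11.0, 3.0, -114.0], [55, 50, 48])]
392 [([12.0, -3.0, -119.0], [52, 49, 45]), ([12.0, 3.0, -118.0], [59, 54, 50])]
404 [([11.0, -2.0, -121.0], [53, 47, 49]), ([12.0, 3.0, -122.0], [52, 47, 46])]
416 [([11.0, -2.0, -124.0], [54, 51, 50]), ([11.0, 3.0, -124.0], [50, 46, 47])]
```

View pics/both.png

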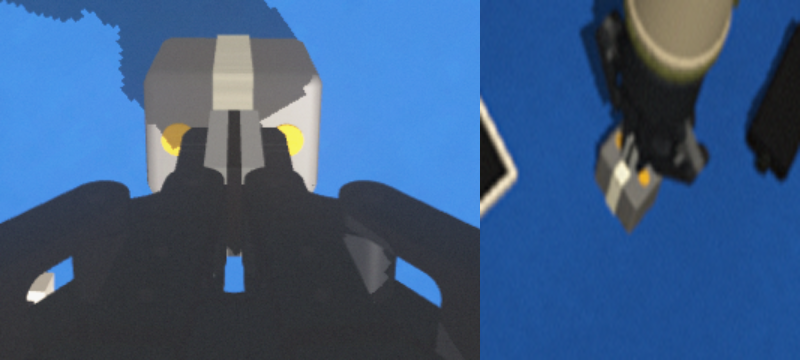

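The pads appear to end at about the pack's top (tool z ≈ -37) rather than at the reported TCP. I'll lift and look at the shut tips in free air.

Request:
apply_moves([
  [-1, 0, 0, -10, 0, 0, 0],
  [-1, 0, 0, -20, 0, 0, 0],
  [-1, 0, 0, -20, 0, 0, 0],
  [-1, 0, 0, -10, 0, 0, 0],
  [1, 0, 0, 0, 0, 0, 0],
  [1, 0, 0, 0, 0, 0, 0],
  [-1, 0, 0, 0, 0, 0, 0],
  [-1, 0, 0, 0, 0, 0, 0],
])

```text
time: 4.45
tool_pos: [607.2, 273.8, 69.4]
tcp_rot: [-179.9, -0.1, 145.7]
ft_force: [-0.4, 0.7, -0.5]
finger_gap: 1.7
grip_force: 0.0
```

```bash
python3 - <<'E'
from bench import r
import cv2,numpy as np
from lib import *
s=r.sense();print(s["tool_pos"],s["finger_gap"]);p=r.snapshot("wrist");C=cloud(p,p["hand_eye"]);c=p["color"]
for v in range(230,330,6): print(v,[ (C[v,uu].round(0).tolist(),c[v,uu].tolist()) for uu in(262,290)])
cv2.imwrite("pics/w3.png",c)
q=s["joint_pos"];print(q)
E
```

```text
[607.21919489 273.82726911  69.42347676] 1.6570336159730776
230 [([1.0, -8.0, 24.0], [185, 193, 198]), ([1.0, 9.0, 22.0], [192, 200, 205])]
236 [([-3.0, -8.0, 23.0], [185, 191, 198]), ([-3.0, 9.0, 24.0], [190, 200, 206])]
242 [([-6.0, -8.0, 22.0], [183, 190, 197]), ([-7.0, 9.0, 23.0], [190, 199, 205])]
248 [([-11.0, -8.0, 23.0], [183, 191, 199]), ([-11.0, 9.0, 23.0], [194, 200, 208])]
254 [([11.0, -5.0, -42.0], [131, 136, 137]), ([11.0, 6.0, -42.0], [131, 134, 137])]
260 [([11.0, -5.0, -48.0], [132, 134, 137]), ([12.0, 6.0, -49.0], [135, 137, 140])]
266 [([11.0, -5.0, -54.0], [130, 131, 135]), ([12.0, 6.0, -54.0], [131, 133, 136])]
272 [([11.0, -5.0, -59.0], [126, 128, 132]), ([12.0, 5.0, -60.0], [131, 133, 136])]
278 [([nan, nan, nan], [126, 129, 131]), ([11.0, 5.0, -64.0], [129, 133, 135])]
284 [([11.0, -4.0, -69.0], [126, 128, 130]), ([12.0, 5.0, -70.0], [128, 129, 132])]
290 [([11.0, -4.0, -73.0], [127, 127, 130]), ([11.0, 5.0, -73.0], [128, 131, 132])]
296 [([13.0, -4.0, -80.0], [61, 57, 53]), ([12.0, 5.0, -79.0], [63, 58, 56])]
302 [([12.0, -4.0, -83.0], [56, 50, 47]), ([12.0, 5.0, -83.0], [59, 54, 54])]
308 [([12.0, -4.0, -87.0], [56, 52, 49]), ([13.0, 4.0, -87.0], [58, 55, 55])]
314 [([12.0, -4.0, -89.0], [53, 47, 43]), ([13.0, 4.0, -90.0], [54, 48, 47])]
320 [([13.0, -3.0, -93.0], [57, 52, 49]), ([12.0, 4.0, -92.0], [55, 48, 48])]
326 [([11.0, -3.0, -94.0], [49, 45, 43]), ([12.0, 4.0, -95.0], [56, 50, 52])]
[ 1.98656638e+01  2.24588263e+01  8.09532627e+01 -1.53296152e-03
  7.67144196e+01 -3.58610505e+01]
```

View pics/w3.png

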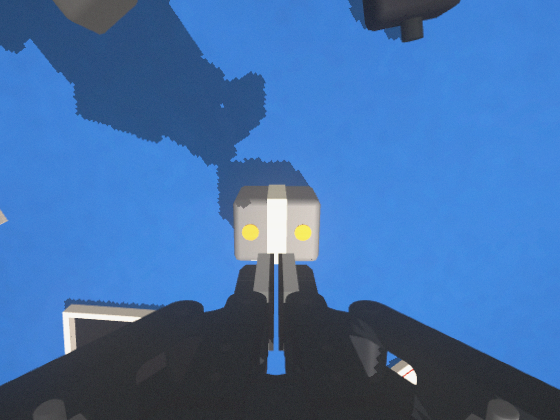

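The shut tips sit at tool z ≈ -38 in free air too, at (277,252). The real tips are therefore about 38 mm behind the reported TCP, with no lateral error. I'll target 38 mm lower from here on, opening first and descending while I watch the force.

Request:
apply_moves([
  [1, 0, 0, 0, 0, 0, 0],
  [1, 0, 0, 0, 0, 0, 0],
  [1, 0, 0, 0, 0, 0, 0],
  [1, 0, 0, 20, 0, 0, 0],
  [1, 0, 0, 20, 0, 0, 0],
  [1, 0, 0, 20, 0, 0, 0],
  [1, 0, 0, 20, 0, 0, 0],
  [1, 0, 0, 10, 0, 0, 0],
])

```text
time: 5.3
tool_pos: [606.7, 273.6, -21.4]
tcp_rot: [-179.9, -0.1, 145.7]
ft_force: [-0.5, -0.8, -0.8]
finger_gap: 85.5
grip_force: 0.0
```

Request:
apply_moves([
  [1, 0, 0, 4, 0, 0, 0],
  [1, 0, 0, 4, 0, 0, 0],
  [-1, 0, 0, 0, 0, 0, 0],
  [-1, 0, 0, 0, 0, 0, 0],
  [-1, 0, 0, 0, 0, 0, 0],
  [-1, 0, 0, 0, 0, 0, 0],
  [-1, 0, 0, 0, 0, 0, 0],
  [-1, 0, 0, 0, 0, 0, 0],
])

```text
time: 6.1
tool_pos: [609.1, 274.5, -25.8]
tcp_rot: [179.9, 0.1, 145.7]
ft_force: [-0.1, -0.4, 5.9]
finger_gap: 51.3
grip_force: 63.9
```

```bash
python3 plan.py 608.4 273.8 70 145.7 8; python3 plan.py 465 87.2 40 80 16
```

```text
t 6.1 pose [609.1 274.5 -25.8] [1.7991e+02 7.0000e-02 1.4573e+02] gap 51.3 F [-0.1 -0.4  5.9]
8 rows of shift [  0.02  -0.12 -11.97] turn z 0.001 dyaw -0.0
t 6.1 pose [609.1 274.5 -25.8] [1.7991e+02 7.0000e-02 1.4573e+02] gap 51.3 F [-0.1 -0.4  5.9]
16 rows of shift [ -7.21 -13.84  -4.11] turn z 0.822 dyaw -65.7
```

Gripped with a gap of 51 mm. Lifting and carrying to the block cradle.

Request:
apply_moves([
  [-1, 0, 0, -4, 0, 0, 0],
  [-1, 0, 0, -8, 0, 0, 0],
  [-1, 0, 0, -12, 0, 0, 0],
  [-1, 0, 0, -12, 0, 0, 0],
  [-1, 0, 0, -12, 0, 0, 0],
  [-1, 0, 0, -8, 0, 0, 0],
  [-1, 0, 0, -6, 0, 0, 0],
  [-1, 0, 0, -4, 0, 0, 0],
])

```text
time: 6.9
tool_pos: [608.3, 274.3, 39.7]
tcp_rot: [180.0, 0.0, 145.7]
ft_force: [0.1, 0.6, -2.6]
finger_gap: 50.6
grip_force: 63.2
```

Request:
apply_moves([
  [-1, -7.2, -13.8, 0, 0, 0, 0.822],
  [-1, -7.2, -13.8, 0, 0, 0, 0.822],
  [-1, -7.2, -13.8, 0, 0, 0, 0.822],
  [-1, -7.2, -13.8, 0, 0, 0, 0.822],
  [-1, -7.2, -13.8, 0, 0, 0, 0.822],
  [-1, -7.2, -13.8, 0, 0, 0, 0.822],
  [-1, -7.2, -13.8, 0, 0, 0, 0.822],
  [-1, -7.2, -13.8, 0, 0, 0, 0.822],
])

```text
time: 7.7
tool_pos: [563.2, 158.9, 38.5]
tcp_rot: [-180.0, -0.0, 112.7]
ft_force: [-0.0, -0.5, -1.5]
finger_gap: 51.5
grip_force: 63.3
```

Request:
apply_moves([
  [-1, -7.2, -13.8, 0, 0, 0, 0.822],
  [-1, -7.2, -13.8, 0, 0, 0, 0.822],
  [-1, -7.2, -13.8, 0, 0, 0, 0.822],
  [-1, -7.2, -13.8, 0, 0, 0, 0.822],
  [-1, -7.2, -13.8, 0, 0, 0, 0.822],
  [-1, -7.2, -13.8, 0, 0, 0, 0.822],
  [-1, -7.2, -13.8, 0, 0, 0, 0.822],
  [-1, -7.2, -13.8, 0, 0, 0, 0.822],
])

```text
time: 8.5
tool_pos: [463.6, 86.9, 38.7]
tcp_rot: [-180.0, 0.0, 79.8]
ft_force: [-1.4, -0.2, -1.8]
finger_gap: 51.2
grip_force: 63.3
```

```bash
python3 plan.py 465 87.2 -23 80 8;python3 - <<'E'
from bench import r
import cv2,numpy as np
from lib import *
t=r.snapshot("scene");p=r.snapshot("wrist")
cv2.imwrite("pics/b2.png",np.hstack([cv2.resize(p["color"],(400,300)),cv2.resize(t["color"][150:300,220:420],(400,300))]))
E
```

```text
t 8.5 pose [463.6  86.9  38.7] [-1.7997e+02  1.0000e-02  7.9780e+01] gap 51.2 F [-1.4 -0.2 -1.8]
8 rows of shift [0.07 0.17 7.71] turn z -0.005 dyaw 0.2
```

View pics/b2.png

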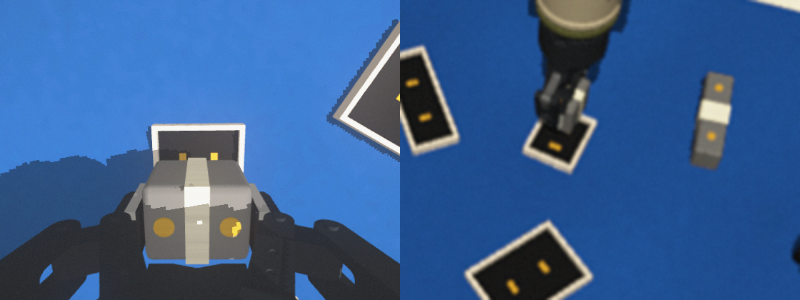

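The held block is over and square with its cradle, which shows at (197,160) in the left half. Lowering gently.

Request:
apply_moves([
  [-1, 0.5, 0.5, 10, 0, 0, 0],
  [-1, 0.5, 0.5, 12, 0, 0, 0],
  [-1, 0, 0, 12, 0, 0, 0],
  [-1, 0, 0, 12, 0, 0, 0],
  [-1, 0, 0, 8, 0, 0, 0],
  [-1, 0, 0, 4, 0, 0, 0],
  [-1, 0, 0, 2, 0, 0, 0],
  [-1, 0, 0, 1, 0, 0, 0],
])

```text
time: 9.4
tool_pos: [465.8, 88.2, -21.8]
tcp_rot: [180.0, -0.0, 80.0]
ft_force: [-4.3, -0.4, 6.6]
finger_gap: 51.0
grip_force: 64.2
```

Request:
apply_moves([
  [-1, 0, 0, 0.8, 0, 0, 0],
  [-1, 0, 0, 0, 0, 0, 0],
  [0.6, 0, 0, 0, 0, 0, 0],
  [1, 0, 0, 0, 0, 0, 0],
  [1, 0, 0, 0, 0, 0, 0],
  [1, 0, 0, -10, 0, 0, 0],
  [1, 0, 0, -20, 0, 0, 0],
  [1, 0, 0, -30, 0, 0, 0],
])

```text
time: 10.2
tool_pos: [464.0, 88.0, 36.8]
tcp_rot: [-179.8, 0.1, 80.0]
ft_force: [0.6, 0.0, 0.4]
finger_gap: 85.3
grip_force: 0.0
```

```bash
python3 plan.py 500.6 -436.3 60 17.7 16
```

```text
t 10.2 pose [464.   88.   36.8] [-1.7982e+02  5.0000e-02  7.9960e+01] gap 85.3 F [0.6 0.  0.4]
16 rows of shift [-25.15  23.63  -1.45] turn z 0.778 dyaw -62.3
```

Request:
apply_moves([
  [1, -25.1, 23.6, -1.5, 0, 0, 0.778],
  [1, -25.1, 23.6, -1.5, 0, 0, 0.778],
  [1, -25.1, 23.6, -1.5, 0, 0, 0.778],
  [1, -25.1, 23.6, -1.5, 0, 0, 0.778],
  [1, -25.1, 23.6, -1.5, 0, 0, 0.778],
  [1, -25.1, 23.6, -1.5, 0, 0, 0.778],
  [1, -25.1, 23.6, -1.5, 0, 0, 0.778],
  [1, -25.1, 23.6, -1.5, 0, 0, 0.778],
])

```text
time: 11.0
tool_pos: [557.5, -169.9, 50.0]
tcp_rot: [180.0, -0.0, 48.7]
ft_force: [-0.1, -0.1, -0.4]
finger_gap: 85.6
grip_force: 0.0
```

Request:
apply_moves([
  [1, -25.1, 23.6, -1.5, 0, 0, 0.778],
  [1, -25.1, 23.6, -1.5, 0, 0, 0.778],
  [1, -25.1, 23.6, -1.5, 0, 0, 0.778],
  [1, -25.1, 23.6, -1.5, 0, 0, 0.778],
  [1, -25.1, 23.6, -1.5, 0, 0, 0.778],
  [1, -25.1, 23.6, -1.5, 0, 0, 0.778],
  [1, -25.1, 23.6, -1.5, 0, 0, 0.778],
  [1, -25.1, 23.6, -1.5, 0, 0, 0.778],
])

```text
time: 11.8
tool_pos: [502.1, -436.7, 62.0]
tcp_rot: [180.0, -0.0, 17.6]
ft_force: [0.8, 0.3, -0.1]
finger_gap: 85.7
grip_force: 0.0
```

```bash
cat >>lib.py <<'E'
def wristfit(r,h,lim=70,tol=6):
    s=r.sense();p=r.snapshot("wrist");a=np.radians(s["tcp_rot"][2])
    R=np.array([[np.cos(a),np.sin(a),0],[np.sin(a),-np.cos(a),0],[0,0,-1]])
    Q=cloud(p,p["hand_eye"])@R.T+s["tool_pos"]
    d=np.hypot(Q[...,0]-s["tool_pos"][0],Q[...,1]-s["tool_pos"][1])
    X=Q[(abs(Q[...,2]-h)<tol)&(d<lim)];print("wrist fit",len(X),fit(X[:,:2]),"z",np.median(X[:,2]).round(1) if len(X) else 0)
E
python3 - <<'E'
from bench import r
from lib import *
wristfit(r,36)
# placed block check, from the top camera
p=r.snapshot("top");P=cloud(p);m=(np.hypot(P[...,0]-465,P[...,1]-87)<60)&(P[...,2]>38)
X=P[m];print("block placed",fit(X[:,:2]),np.median(X[:,2]).round(1))
E
python3 plan.py 500.6 -436.3 -32 17.7 8
```

```text
wrist fit 14055 [ 498.3 -436.6   91.5   60.6   17.6] z 36.4
block placed [467.9  87.3  52.4  40.2 -10.7] 50.2
t 11.9 pose [ 500.4 -439.6   62.3] [1.7987e+02 3.0000e-02 1.7370e+01] gap 85.6 F [0.4 0.7 0.6]
8 rows of shift [ 0.15 -0.39 11.79] turn z -0.008 dyaw 0.3
```

The block is in its cradle: top at 50 mm, centred. Wrist fit puts the slab at the expected place, so I'll descend and grip.

Request:
apply_moves([
  [1, -1, 0, 12, 0, 0, 0],
  [1, 0, 0, 18, 0, 0, 0],
  [1, 0, 0, 18, 0, 0, 0],
  [1, 0, 0, 18, 0, 0, 0],
  [1, 0, 0, 14, 0, 0, 0],
  [1, 0, 0, 8, 0, 0, 0],
  [1, 0, 0, 4, 0, 0, 0],
  [1, 0, 0, 2, 0, 0, 0],
])

```text
time: 12.7
tool_pos: [501.7, -435.5, -33.1]
tcp_rot: [180.0, -0.0, 17.7]
ft_force: [1.0, 0.6, -0.5]
finger_gap: 85.6
grip_force: 0.0
```

Request:
apply_moves([
  [-1, 0, 0, 0, 0, 0, 0],
  [-1, 0, 0, 0, 0, 0, 0],
  [-1, 0, 0, 0, 0, 0, 0],
  [-1, 0, 0, 0, 0, 0, 0],
  [-1, 0, 0, 0, 0, 0, 0],
  [-1, 0, 0, 0, 0, 0, 0],
  [-1, 0, 0, 0, 0, 0, 0],
  [-1, 0, 0, 0, 0, 0, 0],
])

```text
time: 13.5
tool_pos: [502.2, -436.4, -31.6]
tcp_rot: [179.9, -0.1, 17.7]
ft_force: [-0.4, -0.2, 6.4]
finger_gap: 58.7
grip_force: 68.1
```

```bash
python3 plan.py 655.5 99.2 40 -39 16
```

```text
t 13.5 pose [ 502.2 -436.4  -31.6] [ 1.7989e+02 -5.0000e-02  1.7720e+01] gap 58.7 F [-0.4 -0.2  6.4]
16 rows of shift [  4.48 -36.    -4.48] turn z 0.709 dyaw -56.7
```

Request:
apply_moves([
  [-1, 0, 0, -4, 0, 0, 0],
  [-1, 0, 0, -8, 0, 0, 0],
  [-1, 0, 0, -14, 0, 0, 0],
  [-1, 0, 0, -14, 0, 0, 0],
  [-1, 0, 0, -14, 0, 0, 0],
  [-1, 0, 0, -10, 0, 0, 0],
  [-1, 0, 0, -6, 0, 0, 0],
  [-1, 0, 0, -2, 0, 0, 0],
])

```text
time: 14.3
tool_pos: [502.0, -436.0, 40.5]
tcp_rot: [179.9, -0.0, 17.7]
ft_force: [0.7, 0.2, -4.6]
finger_gap: 59.0
grip_force: 67.1
```

Request:
apply_moves([
  [-1, 4.5, -36, 0, 0, 0, 0.709],
  [-1, 4.5, -36, 0, 0, 0, 0.709],
  [-1, 4.5, -36, 0, 0, 0, 0.709],
  [-1, 4.5, -36, 0, 0, 0, 0.709],
  [-1, 4.5, -36, 0, 0, 0, 0.709],
  [-1, 4.5, -36, 0, 0, 0, 0.709],
  [-1, 4.5, -36, 0, 0, 0, 0.709],
  [-1, 4.5, -36, 0, 0, 0, 0.709],
])

```text
time: 15.1
tool_pos: [509.9, -146.7, 38.6]
tcp_rot: [-180.0, 0.1, -10.8]
ft_force: [-0.2, -0.7, -4.1]
finger_gap: 59.0
grip_force: 67.6
```

Request:
apply_moves([
  [-1, 4.5, -36, 0, 0, 0, 0.709],
  [-1, 4.5, -36, 0, 0, 0, 0.709],
  [-1, 4.5, -36, 0, 0, 0, 0.709],
  [-1, 4.5, -36, 0, 0, 0, 0.709],
  [-1, 4.5, -36, 0, 0, 0, 0.709],
  [-1, 4.5, -36, 0, 0, 0, 0.709],
  [-1, 4.5, -36, 0, 0, 0, 0.709],
  [-1, 4.5, -36, 0, 0, 0, 0.709],
])

```text
time: 15.9
tool_pos: [655.0, 101.6, 38.3]
tcp_rot: [179.9, 0.1, -39.1]
ft_force: [0.6, -1.1, -4.9]
finger_gap: 59.0
grip_force: 67.6
```

```bash
python3 plan.py 655.5 99.2 -28.5 -39 8;python3 - <<'E'
from bench import r
import cv2,numpy as np
from lib import *
wristfit(r,105,80,8)
t=r.snapshot("scene");p=r.snapshot("wrist")
cv2.imwrite("pics/b3.png",np.hstack([cv2.resize(p["color"],(400,300)),cv2.resize(t["color"][210:360,170:370],(400,300))]))
E
```

```text
t 15.9 pose [655.  101.6  38.3] [ 1.7994e+02  6.0000e-02 -3.9120e+01] gap 59.0 F [ 0.6 -1.1 -4.9]
8 rows of shift [0.24 0.19 8.35] turn z -0.003 dyaw 0.1
wrist fit 33085 [659.8  97.6  86.5  71.2  50.8] z 106.3
```

View pics/b3.png

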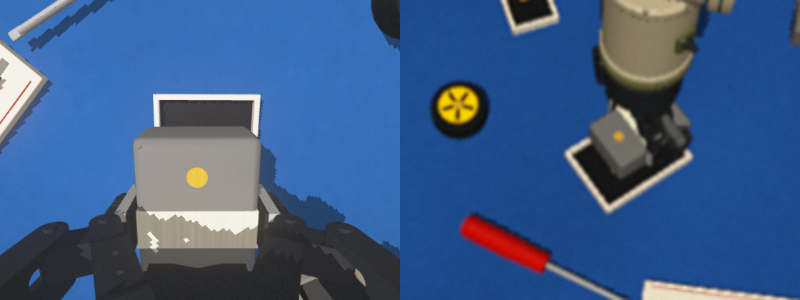

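The slab is held square over its cradle, which shows at (207,110) in the left half. Lowering.

Request:
apply_moves([
  [-1, 1, 0, 10, 0, 0, 0],
  [-1, 0.5, 0.5, 14, 0, 0, 0],
  [-1, 0, 0, 14, 0, 0, 0],
  [-1, 0, 0, 14, 0, 0, 0],
  [-1, 0, 0, 8, 0, 0, 0],
  [-1, 0, 0, 4, 0, 0, 0],
  [-1, 0, 0, 2, 0, 0, 0],
  [-1, 0, 0, 1, 0, 0, 0],
])

```text
time: 16.85
tool_pos: [656.3, 98.8, -27.5]
tcp_rot: [-180.0, -0.0, -39.0]
ft_force: [-0.7, 0.3, -3.2]
finger_gap: 58.7
grip_force: 68.1
```

Request:
apply_moves([
  [-1, 0, 0, 0.8, 0, 0, 0],
  [-1, 0, 0, 0, 0, 0, 0],
  [0.7, 0, 0, 0, 0, 0, 0],
  [1, 0, 0, 0, 0, 0, 0],
  [1, 0, 0, 0, 0, 0, 0],
  [1, 0, 0, -10, 0, 0, 0],
  [1, 0, 0, -25, 0, 0, 0],
  [1, 0, 0, -35, 0, 0, 0],
])

```text
time: 17.65
tool_pos: [654.0, 98.6, 40.3]
tcp_rot: [179.8, 0.2, -39.0]
ft_force: [0.2, -1.1, -0.8]
finger_gap: 85.5
grip_force: 0.0
```

```bash
python3 plan.py 394.2 261.2 60 2.3 16
```

```text
t 17.65 pose [654.   98.6  40.3] [ 1.7984e+02  1.7000e-01 -3.9000e+01] gap 85.5 F [ 0.2 -1.1 -0.8]
16 rows of shift [-19.12  -4.2   -1.23] turn z -0.516 dyaw 41.3
```

Request:
apply_moves([
  [1, -19.1, -4.2, -1.2, 0, 0, -0.516],
  [1, -19.1, -4.2, -1.2, 0, 0, -0.516],
  [1, -19.1, -4.2, -1.2, 0, 0, -0.516],
  [1, -19.1, -4.2, -1.2, 0, 0, -0.516],
  [1, -19.1, -4.2, -1.2, 0, 0, -0.516],
  [1, -19.1, -4.2, -1.2, 0, 0, -0.516],
  [1, -19.1, -4.2, -1.2, 0, 0, -0.516],
  [1, -19.1, -4.2, -1.2, 0, 0, -0.516],
])

```text
time: 18.45
tool_pos: [540.2, 204.5, 51.5]
tcp_rot: [-180.0, -0.0, -18.2]
ft_force: [0.5, -1.0, -0.6]
finger_gap: 85.3
grip_force: 0.0
```

Request:
apply_moves([
  [1, -19.1, -4.2, -1.2, 0, 0, -0.516],
  [1, -19.1, -4.2, -1.2, 0, 0, -0.516],
  [1, -19.1, -4.2, -1.2, 0, 0, -0.516],
  [1, -19.1, -4.2, -1.2, 0, 0, -0.516],
  [1, -19.1, -4.2, -1.2, 0, 0, -0.516],
  [1, -19.1, -4.2, -1.2, 0, 0, -0.516],
  [1, -19.1, -4.2, -1.2, 0, 0, -0.516],
  [1, -19.1, -4.2, -1.2, 0, 0, -0.516],
])

```text
time: 19.25
tool_pos: [395.5, 261.8, 61.0]
tcp_rot: [-180.0, -0.0, 2.4]
ft_force: [-0.5, 0.1, 0.1]
finger_gap: 85.3
grip_force: 0.0
```

```bash
python3 - <<'E'
from bench import r
from lib import *
wristfit(r,38,80)
p=r.snapshot("top");P=cloud(p);m=(np.hypot(P[...,0]-655,P[...,1]-99)<70)&(P[...,2]>28)
X=P[m];print("slab placed",fit(X[:,:2]),np.median(X[:,2]).round(1))
E
python3 plan.py 394.2 261.2 -26 2.3 8
```

```text
wrist fit 10681 [392.2 261.7 118.7  34.6   2.7] z 38.4
slab placed [654.2 100.4  92.2  61.3 -39.3] 40.1
t 19.35 pose [394.4 261.9  60.7] [-1.7998e+02  2.0000e-02  2.4700e+00] gap 85.3 F [ 1.   0.2 -0.6]
8 rows of shift [-0.03  0.09 10.84] turn z 0.004 dyaw -0.2
```

The slab is in: top at 40 mm, centred. The stick is aligned with the fingers, so I'll grasp it.

Request:
apply_moves([
  [1, -1, 0, 12, 0, 0, 0],
  [1, 0, 0, 16, 0, 0, 0],
  [1, 0, 0, 16, 0, 0, 0],
  [1, 0, 0, 16, 0, 0, 0],
  [1, 0, 0, 14, 0, 0, 0],
  [1, 0, 0, 8, 0, 0, 0],
  [1, 0, 0, 3, 0, 0, 0],
  [1, 0, 0, 1.5, 0, 0, 0],
])

```text
time: 20.15
tool_pos: [395.5, 261.1, -26.2]
tcp_rot: [180.0, 0.0, 2.3]
ft_force: [-0.1, 0.1, 0.5]
finger_gap: 85.2
grip_force: 0.0
```

Request:
apply_moves([
  [-1, 0, 0, 0, 0, 0, 0],
  [-1, 0, 0, 0, 0, 0, 0],
  [-1, 0, 0, 0, 0, 0, 0],
  [-1, 0, 0, 0, 0, 0, 0],
  [-1, 0, 0, 0, 0, 0, 0],
  [-1, 0, 0, 0, 0, 0, 0],
  [-1, 0, 0, 0, 0, 0, 0],
  [-1, 0, 0, 0, 0, 0, 0],
])

```text
time: 20.95
tool_pos: [395.9, 261.5, -25.3]
tcp_rot: [-180.0, -0.1, 2.3]
ft_force: [-0.9, -0.9, 6.8]
finger_gap: 33.2
grip_force: 61.4
```

```bash
python3 plan.py 463.4 -96.6 46 36 16
```

```text
t 20.95 pose [395.9 261.5 -25.3] [-1.7998e+02 -6.0000e-02  2.2900e+00] gap 33.2 F [-0.9 -0.9  6.8]
16 rows of shift [-2.98 22.91 -4.46] turn z -0.421 dyaw 33.7
```

Request:
apply_moves([
  [-1, 0, 0, -4, 0, 0, 0],
  [-1, 0, 0, -8, 0, 0, 0],
  [-1, 0, 0, -14, 0, 0, 0],
  [-1, 0, 0, -14, 0, 0, 0],
  [-1, 0, 0, -14, 0, 0, 0],
  [-1, 0, 0, -10, 0, 0, 0],
  [-1, 0, 0, -6, 0, 0, 0],
  [-1, 0, 0, -2, 0, 0, 0],
])

```text
time: 21.75
tool_pos: [395.9, 261.5, 47.1]
tcp_rot: [-180.0, -0.1, 2.3]
ft_force: [-0.1, -0.8, -5.2]
finger_gap: 33.1
grip_force: 60.2
```

Request:
apply_moves([
  [-1, -3, 22.9, 0, 0, 0, -0.421],
  [-1, -3, 22.9, 0, 0, 0, -0.421],
  [-1, -3, 22.9, 0, 0, 0, -0.421],
  [-1, -3, 22.9, 0, 0, 0, -0.421],
  [-1, -3, 22.9, 0, 0, 0, -0.421],
  [-1, -3, 22.9, 0, 0, 0, -0.421],
  [-1, -3, 22.9, 0, 0, 0, -0.421],
  [-1, -3, 22.9, 0, 0, 0, -0.421],
])

```text
time: 22.55
tool_pos: [401.7, 76.3, 45.5]
tcp_rot: [-180.0, 0.1, 19.2]
ft_force: [0.0, 0.5, -4.2]
finger_gap: 32.9
grip_force: 60.6
```

Request:
apply_moves([
  [-1, -3, 22.9, 0, 0, 0, -0.421],
  [-1, -3, 22.9, 0, 0, 0, -0.421],
  [-1, -3, 22.9, 0, 0, 0, -0.421],
  [-1, -3, 22.9, 0, 0, 0, -0.421],
  [-1, -3, 22.9, 0, 0, 0, -0.421],
  [-1, -3, 22.9, 0, 0, 0, -0.421],
  [-1, -3, 22.9, 0, 0, 0, -0.421],
  [-1, -3, 22.9, 0, 0, 0, -0.421],
])

```text
time: 23.35
tool_pos: [462.0, -97.6, 45.3]
tcp_rot: [-179.9, 0.0, 36.0]
ft_force: [-0.1, 1.0, -3.5]
finger_gap: 32.5
grip_force: 60.7
```

```bash
python3 plan.py 463.4 -96.6 -22 36 8;python3 - <<'E'
from bench import r
import cv2,numpy as np
from lib import *
t=r.snapshot("scene");p=r.snapshot("wrist")
cv2.imwrite("pics/b4.png",np.hstack([cv2.resize(p["color"],(400,300)),cv2.resize(t["color"][120:270,130:330],(400,300))]))
E
```

```text
t 23.35 pose [462.  -97.6  45.3] [-1.7994e+02  4.0000e-02  3.6040e+01] gap 32.5 F [-0.1  1.  -3.5]
8 rows of shift [0.22 0.   8.41] turn z 0.001 dyaw -0.0
```

View pics/b4.png

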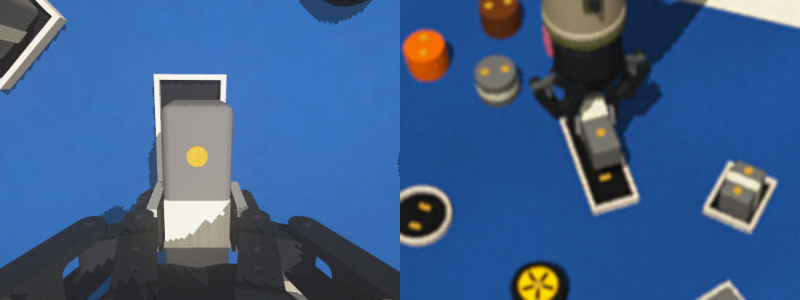

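The stick seems about 8 px right of its cradle's centre in the left half (pack 163–232, cradle 153–227). I'll measure that before lowering.

```bash
python3 - <<'E'
from bench import r
import pickle
from lib import *
s=r.sense();p=r.snapshot("wrist");C=cloud(p,p["hand_eye"]);c=p["color"]
H=s["tool_pos"][2]-C[...,2]; print("z",s["tool_pos"])
m=(c.min(-1)>140)&(abs(H-11)<6)&(abs(C[...,1])<60)&(C[...,0]>20)&(C[...,0]<95)
for lo in(30,45,60):
    X=C[m&(abs(C[...,0]-lo-7)<7)]; print("rim x~",lo,len(X),"y",np.percentile(X[:,1],[1,99]).round(1) if len(X) else "")
X=C[m];print("far end x",np.percentile(X[:,0],99.5).round(1))
m=(abs(H-s["tool_pos"][2]-26-38)<8)&(C[...,0]>15)&(C[...,0]<75)&(abs(C[...,1])<30);X=C[m];print("pack y",np.percentile(X[:,1],[1,99]).round(1),"x max",X[:,0].max().round(1),"h",np.median(H[m]).round(1))
# stick and drum dock from top camera colour contour projected onto rim plane z=12
d=pickle.load(open("snap0.pkl","rb"))
for n,cs in(("top",((317,218),(389,164))),("scene",((229,200),(139,227)))):
    p=d[n]
    for u,w in cs:
        mk=(p["color"][w-38:w+38,u-38:u+38].min(-1)>110).astype(np.uint8);_,L,st,_=cv2.connectedComponentsWithStats(mk);l=1+st[1:,4].argmax()
        yx=np.argwhere(L==l);q=cv2.undistortPoints((yx[:,::-1]+[u-38,w-38]).astype(np.float32)[:,None],p["mtx"],p["dist"])[:,0]
        D=np.c_[q,np.ones(len(q))]@p["T"][:3,:3].T;k=(12-p["T"][2,3])/D[:,2];print(n,fit((p["T"][:3,3]+D*k[:,None])[:,:2]))
E
```

```text
z [463.05511331 -99.06179581  45.83280717]
rim x~ 30 126 y [-34.  -30.5]
rim x~ 45 311 y [-33.9  23.7]
rim x~ 60 1023 y [-33.6  23.7]
far end x 71.7
pack y [-17.   15.8] x max 56.4 h 109.3
top [462.  -95.5 147.4  62.   35.8]
top [ 602.9 -276.7   79.2   77.6  -44.6]
scene [463.5 -93.  152.8  61.3  35.9]
scene [ 605.4 -274.5   80.9   79.5   17.3]
```

The wrist measurement puts the cradle centre about 4 mm toward tool -y and 3 mm toward +x of the pack. I'll shift by that and lower.

Request:
apply_moves([
  [-1, 1, -2, 10, 0, 0, 0],
  [-1, 1, -2, 14, 0, 0, 0],
  [-1, 0, 0, 14, 0, 0, 0],
  [-1, 0, 0, 14, 0, 0, 0],
  [-1, 0, 0, 8, 0, 0, 0],
  [-1, 0, 0, 4, 0, 0, 0],
  [-1, 0, 0, 2, 0, 0, 0],
  [-1, 0, 0, 1, 0, 0, 0],
])

```text
time: 24.3
tool_pos: [462.0, -92.6, -20.8]
tcp_rot: [180.0, -0.0, 36.0]
ft_force: [0.3, 0.6, -4.2]
finger_gap: 32.9
grip_force: 61.1
```

Request:
apply_moves([
  [-1, 0, 0, 0.8, 0, 0, 0],
  [-1, 0, 0, 0, 0, 0, 0],
  [0.3, 0, 0, 0, 0, 0, 0],
  [1, 0, 0, 0, 0, 0, 0],
  [1, 0, 0, 0, 0, 0, 0],
  [1, 0, 0, -10, 0, 0, 0],
  [1, 0, 0, -25, 0, 0, 0],
  [1, 0, 0, -35, 0, 0, 0],
])

```text
time: 25.1
tool_pos: [459.9, -91.9, 48.0]
tcp_rot: [-179.8, 0.1, 36.0]
ft_force: [1.2, -0.5, -0.0]
finger_gap: 85.7
grip_force: 0.0
```

```bash
python3 plan.py 396 -255 60 28 8
```

```text
t 25.1 pose [459.9 -91.9  48. ] [-1.7984e+02  1.2000e-01  3.5960e+01] gap 85.7 F [ 1.2 -0.5 -0. ]
8 rows of shift [-17.7   12.92  -1.5 ] turn z 0.199 dyaw -8.0
```

Request:
apply_moves([
  [1, -17.7, 12.9, -1.5, 0, 0, 0.2],
  [1, -17.7, 12.9, -1.5, 0, 0, 0.2],
  [1, -17.7, 12.9, -1.5, 0, 0, 0.2],
  [1, -17.7, 12.9, -1.5, 0, 0, 0.2],
  [1, -17.7, 12.9, -1.5, 0, 0, 0.2],
  [1, -17.7, 12.9, -1.5, 0, 0, 0.2],
  [1, -17.7, 12.9, -1.5, 0, 0, 0.2],
  [1, -17.7, 12.9, -1.5, 0, 0, 0.2],
])

```text
time: 25.9
tool_pos: [397.5, -256.4, 61.3]
tcp_rot: [179.9, -0.0, 27.9]
ft_force: [-0.1, -0.3, 0.1]
finger_gap: 85.6
grip_force: 0.0
```

```bash
python3 - <<'E'
from bench import r
from lib import *
wristfit(r,44,45)
p=r.snapshot("scene");P=cloud(p);m=(np.hypot(P[...,0]-462,P[...,1]+95)<75)&(abs(P[...,2]-42)<12)
X=P[m];print("stick placed",fit(X[:,:2]),np.median(X[:,2]).round(1))
p=r.snapshot("wrist");cv2.imwrite("pics/w5.png",p["color"])
E
python3 plan.py 396 -255 -28 28 8
```

```text
wrist fit 6260 [ 394.3 -255.2   53.1   52.7   -2.3] z 44.3
stick placed [461.  -93.1 122.4  35.   36.1] 41.1
t 26.05 pose [ 397.5 -256.5   61.2] [ 1.7994e+02 -3.0000e-02  2.7850e+01] gap 85.2 F [-0.1  0.1  0.1]
8 rows of shift [-0.08 -0.25 11.15] turn z -0.004 dyaw 0.2
```

View pics/w5.png

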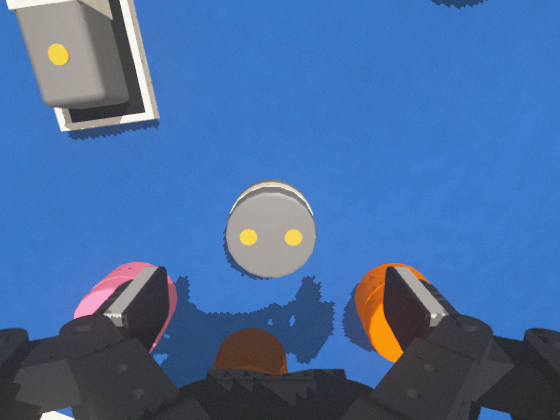

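The grey drum sits at (271,232), centred between the fingers. Pink (130,300) and orange (400,305) are clear of the finger paths. The stick is in its cradle with its top at 41 mm. Grasping the drum.

Request:
apply_moves([
  [1, -1.5, 0, 12, 0, 0, 0],
  [1, 0, 0, 16, 0, 0, 0],
  [1, 0, 0, 16, 0, 0, 0],
  [1, 0, 0, 16, 0, 0, 0],
  [1, 0, 0, 14, 0, 0, 0],
  [1, 0, 0, 8, 0, 0, 0],
  [1, 0, 0, 4, 0, 0, 0],
  [1, 0, 0, 2, 0, 0, 0],
])

```text
time: 26.85
tool_pos: [396.3, -255.9, -28.1]
tcp_rot: [-180.0, 0.0, 28.0]
ft_force: [0.4, 0.0, 0.4]
finger_gap: 85.5
grip_force: 0.0
```

Request:
apply_moves([
  [-1, 0, 0, 0, 0, 0, 0],
  [-1, 0, 0, 0, 0, 0, 0],
  [-1, 0, 0, 0, 0, 0, 0],
  [-1, 0, 0, 0, 0, 0, 0],
  [-1, 0, 0, 0, 0, 0, 0],
  [-1, 0, 0, 0, 0, 0, 0],
  [-1, 0, 0, 0, 0, 0, 0],
  [-1, 0, 0, 0, 0, 0, 0],
])

```text
time: 27.65
tool_pos: [397.0, -256.6, -26.8]
tcp_rot: [179.9, -0.0, 28.0]
ft_force: [-1.0, 1.0, 5.4]
finger_gap: 52.5
grip_force: 63.2
```

Request:
apply_moves([
  [-1, 0, 0, -4, 0, 0, 0],
  [-1, 0, 0, -8, 0, 0, 0],
  [-1, 0, 0, -14, 0, 0, 0],
  [-1, 0, 0, -14, 0, 0, 0],
  [-1, 0, 0, -14, 0, 0, 0],
  [-1, 0, 0, -10, 0, 0, 0],
  [-1, 0, 0, -6, 0, 0, 0],
  [-1, 0, 0, -2, 0, 0, 0],
])

```text
time: 28.45
tool_pos: [396.8, -256.5, 45.3]
tcp_rot: [179.9, -0.0, 28.0]
ft_force: [0.2, -0.3, -3.0]
finger_gap: 52.6
grip_force: 63.4
```

```bash
python3 plan.py 604 -276 44 28 8
```

```text
t 28.45 pose [ 396.8 -256.5   45.3] [ 1.7991e+02 -4.0000e-02  2.7970e+01] gap 52.6 F [ 0.2 -0.3 -3. ]
8 rows of shift [21.73 14.31  0.16] turn z -0.001 dyaw 0.0
```

Request:
apply_moves([
  [-1, 21.7, 14.3, 0, 0, 0, 0],
  [-1, 21.7, 14.3, 0, 0, 0, 0],
  [-1, 21.7, 14.3, 0, 0, 0, 0],
  [-1, 21.7, 14.3, 0, 0, 0, 0],
  [-1, 21.7, 14.3, 0, 0, 0, 0],
  [-1, 21.7, 14.3, 0, 0, 0, 0],
  [-1, 21.7, 14.3, 0, 0, 0, 0],
  [-1, 21.7, 14.3, 0, 0, 0, 0],
])

```text
time: 29.25
tool_pos: [603.6, -275.4, 42.9]
tcp_rot: [-179.9, 0.1, 28.0]
ft_force: [0.2, -0.4, -2.8]
finger_gap: 52.3
grip_force: 63.7
```

```bash
python3 - <<'E'
from bench import r
from lib import *
s=r.sense();p=r.snapshot("wrist");C=cloud(p,p["hand_eye"]);c=p["color"]
H=s["tool_pos"][2]-C[...,2]; print(s["tool_pos"])
m=((c.min(-1)>120)&(abs(H-11)<7)&(abs(C[...,1])<60)&(C[...,0]>-10)&(C[...,0]<70)).astype(np.uint8)
_,L,st,_=cv2.connectedComponentsWithStats(m);X=C[L==1+st[1:,4].argmax()][:,:2]
print(len(X),X.min(0),X.max(0))
from scipy.optimize import least_squares
f=least_squares(lambda q:np.hypot(*(X-q[:2]).T)-37,[0,0],loss="soft_l1");print("dock centre in tool",f.x.round(1),"rms",np.std(f.fun).round(2))
m=(abs(H-s["tool_pos"][2]-28-44)<7)&(np.hypot(C[...,0],C[...,1])<34);Y=C[m];print("pack",Y.min(0).round(1),Y.max(0).round(1),np.median(H[m]).round(1))
E
```

```text
[ 603.58833578 -275.35971735   42.90428142]
1618 [ -9.98682364 -38.86920123] [36.24229504 38.34129063]
dock centre in tool [-2.5 -0.2] rms 1.28
pack [-23.8 -32.3 -79. ] [ 25.1  32.2 -65. ] 114.0
```

The drum and its cradle are concentric within 1 mm. Lowering.

Request:
apply_moves([
  [-1, -0.5, 0, 10, 0, 0, 0],
  [-1, 0, 0, 14, 0, 0, 0],
  [-1, 0, 0, 14, 0, 0, 0],
  [-1, 0, 0, 14, 0, 0, 0],
  [-1, 0, 0, 8, 0, 0, 0],
  [-1, 0, 0, 4, 0, 0, 0],
  [-1, 0, 0, 2, 0, 0, 0],
  [-1, 0, 0, 1, 0, 0, 0],
])

```text
time: 30.1
tool_pos: [603.2, -276.2, -22.4]
tcp_rot: [180.0, -0.0, 28.0]
ft_force: [-0.2, -0.1, -2.8]
finger_gap: 52.4
grip_force: 64.0
```

Request:
apply_moves([
  [-1, 0, 0, 0.8, 0, 0, 0],
  [-1, 0, 0, 0, 0, 0, 0],
  [0.6, 0, 0, 0, 0, 0, 0],
  [1, 0, 0, 0, 0, 0, 0],
  [1, 0, 0, 0, 0, 0, 0],
  [1, 0, 0, -10, 0, 0, 0],
  [1, 0, 0, -25, 0, 0, 0],
  [1, 0, 0, -35, 0, 0, 0],
])

```text
time: 30.9
tool_pos: [601.1, -275.1, 45.5]
tcp_rot: [-179.8, 0.1, 28.0]
ft_force: [0.7, -0.2, 0.0]
finger_gap: 85.2
grip_force: 0.0
```

Request:
apply_moves([
  [1, 0, 0, -15, 0, 0, 0],
  [1, -20, 20, -10, 0, 0, 0],
  [1, -20, 20, -10, 0, 0, 0],
  [1, -20, 20, -10, 0, 0, 0],
  [1, -20, 20, 0, 0, 0, 0],
  [1, -20, 20, 0, 0, 0, 0],
  [1, -20, 20, 0, 0, 0, 0],
  [1, 0, 0, 0, 0, 0, 0],
])

```text
time: 31.7
tool_pos: [551.3, -441.9, 91.5]
tcp_rot: [179.9, 0.1, 27.8]
ft_force: [0.2, -0.5, -0.4]
finger_gap: 85.7
grip_force: 0.0
```

```bash
python3 - <<'E'
from bench import r
from lib import *
t=r.snapshot("top");s=r.snapshot("scene")
for n,p in(("top",t),("scene",s)):
    P=cloud(p)
    for k,x,y,h in(("stick",462,-95,42),("slab",655,99,40),("block",465,87,50),("drum",604,-277,48),("brick",506,426,30),("wheel",656,-101,26)):
        m=(np.hypot(P[...,0]-x,P[...,1]-y)<70)&(abs(P[...,2]-h)<9);X=P[m];print(n,k,fit(X[:,:2]),np.median(X[:,2]).round(1))
cv2.imwrite("pics/end.png",np.hstack([cv2.resize(t["color"][90:270,90:430],(400,212)),cv2.resize(s["color"][90:310,90:430],(400,212))]))
E
```

```text
top stick [460.7 -95.4 119.5  34.7  36. ] 42.1
top slab [654.5 100.2  92.8  61.  -38.8] 40.2
top block [467.8  87.5  52.   40.2 -11.2] 50.1
top drum [ 602.1 -276.7   52.4   51.4   84.1] 47.9
top brick [510.2 424.1 114.   48.7 -23.3] 29.8
top wheel [ 655.8 -101.4   63.    62.1  -89. ] 26.5
scene stick [461.9 -92.3 121.8  35.4  36.5] 41.4
scene slab [654.4 102.4  91.7  61.7 -38.3] 39.6
scene block [468.9  89.8  55.7  41.2  -9.7] 49.2
scene drum [ 603.7 -275.1   56.3   52.    29.4] 47.1
scene brick [510.4 425.8 114.5  48.5 -24.3] 29.8
scene wheel [657.9 -99.8  62.8  62.8 -64.9] 25.7
```

View pics/end.png

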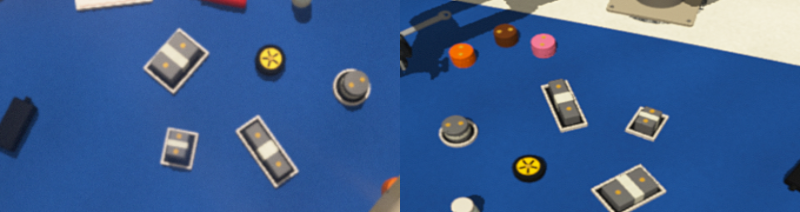

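All four packs stand in their cradles, at left-half pixels slab (176,58), drum (351,85), block (180,148) and stick (266,150). Each top is at pack height plus 4 mm. The brick and the wheel are where they were. Handing in.

```bash
python3 -c "
from bench import r
print(r.hand_in())"
```

```text
the job is handed in; nothing more can be done
None
```

All four grey packs are upright and flat in their matching cradles, the power brick and wheel were left where they lay, and the job was handed in at about 32 s; the first grasp closed on nothing because the fingertips sit about 38 mm behind the reported TCP, which I corrected for from then on.

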